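Slide the lens carrier along the rail into the marked corner pocket

TASK

Without picking it up, use the fingertips or the outside of the fingers to push the blue lens carrier flat against the long rail of the inspection stage, near the middle of the rail. Then slide it along the rail, keeping it against the rail, into the corner pocket at the end that carries the green tag, until it is fully home: flush with both the rail and the end stop. Keep it out of the red-tagged pocket, never lift or tip it, leave everything else standing where it is, and finish with the hand clear.

Things in the scene. Friction and masses are not known exactly. Their poses are not given: they have to be found in the camera images.
- stage: Inspection stage, fixed: dark steel plate with bright aluminium rail and stops. Origin at worktop level. Its x points across the plate to the rail (roughly away from the robot), y along the rail (to the left), z up. Plate: x -85..+75, y -150..+150 mm, top 8 mm above the worktop. In front of each pocket is a low fence, inner face at x = +12, outer at +2, |y| 110..135 mm with a round nose, top at 18 mm.
- rail_mid (a point): Middle of the upper inner edge of the rail, at stage x = +60, y = 0, 28 mm above the worktop. The rail runs the whole length of the far side, 15 mm thick; its flat inner face (towards the robot) is at stage x = +60 mm.
- pocket_left (a point): Floor of the left pocket (stage +y end): where the centre of the carrier's underside lies when seated, stage x = +38, y = +105 mm, 8 mm above the worktop. The pocket is a slot 48 mm wide (rail face to fence), open above and towards the middle. Its end stop has its inner face at y = +135 mm, x -10..+60, 15 mm thick, top 24 mm above the worktop.
- pocket_right (a point): The same for the right pocket: seated carrier centre at stage x = +38, y = -105 mm; end stop's inner face at y = -135 mm. Only 20 to 25 mm of the carrier's length lies behind the fence; the rest stands out towards the middle and can be reached from the front.
- carrier: Lens carrier, loose: blue metal frame 44 (its x) x 60 (its y) x 14 mm, about 120 g, with a white round lens blank in a silver ring on top (4 mm higher). Origin at the centre of its underside, z up. It starts flat on the plate near the middle of the stage, off the rail, its 60 mm side within 20 degrees of the rail. It slides under a few newtons.
- green_tag: Green tag, a 34 x 13 x 8 mm tab on top of the end stop of the pocket to be used (either end), fixed. Origin at the centre of its underside, at stage x = +30 mm, y = +142.5 or -142.5 mm, 24 mm above the worktop.
- red_tag: Red tag, same shape as the green one, fixed on the other end stop: the pocket not to be used.
- pipette_carousel: Tall white pipette carousel, fixed furniture, to the right of and behind the stage: about 180 mm across and over 500 mm high, so swing the arm in towards the robot when passing it. Origin on its axis at worktop level. A black office chair's back stands at the near edge of the worktop on the right, in front of it, rising about 150 mm above the worktop.
- amber_jar: Brown jar with blue cap, 56 mm diameter, 80 mm high, loose, standing behind the rail. Origin at the centre of its underside. Bystander.
- stopper_flask: Small clear flask with stopper, 51 mm diameter, 101 mm high, loose, standing behind the rail. Origin at the centre of its underside. Bystander.
- tape_roll: Teal roll of tape lying flat, 52 mm diameter, 19 mm high, loose, to the right of the stage. Origin at the centre of its underside. Bystander.
- petri_dish: Petri dish with culture, 94 mm diameter, 15 mm high, loose, to the left of the stage. Origin at the centre of its underside. Bystander.
- tip_box: Small green box, 67 x 75 x 24 mm, loose, behind and to the left of the stage. Origin at the centre of its underside. Bystander.
Things that resemble listed ones, but are neither listed nor needed, are in the scene too. There is more than one size of the carrier; the one meant has the size given above.

How it is judged (in metres and radians):
On the way, in this order (a step that is already met when the one before it is completed fails the run):
1. the carrier lies flush against the rail, near its middle (x of carrier in the frame of stage above 0.035 m and angle between the y axis of carrier and the y axis of stage, either way round below 0.06 rad and y of carrier in the frame of stage between -0.055 and 0.055 m), for 0.2 s.
2. the carrier has been slid along the rail, fully home in the green-tagged pocket (x of carrier in the frame of stage above 0.035 m and angle between the y axis of carrier and the y axis of stage, either way round below 0.06 rad and (y of carrier in the frame of stage above 0.102 m or y of carrier in the frame of stage below -0.102 m) and horizontal distance between carrier and green_tag below 0.06 m and z of carrier in the frame of stage below 0.011 m and angle between carrier's own z axis and vertical below 0.06 rad), for 0.2 s.
At the end, for the whole second after the job is handed in: The carrier lies flat and at rest in the pocket with the green tag, within 3 mm of the rail (along its length within 0.06 rad) and within 3 mm of the end stop (all of step 2 and linear speed of carrier below 0.01 m/s); the robot touches nothing.
It fails at once if the carrier is lifted more than 6 mm off the plate or tipped by more than 0.2 rad (z of carrier in the frame of stage above 0.014 m or angle between carrier's own z axis and vertical above 0.2 rad).
It fails at once if the carrier leaves the middle of the stage (centre more than 65 mm along from it) while more than 10 mm off the rail or askew by more than 0.2 rad ((y of carrier in the frame of stage above 0.065 m or y of carrier in the frame of stage below -0.065 m) and (x of carrier in the frame of stage below 0.028 m or angle between the y axis of carrier and the y axis of stage, either way round above 0.2 rad)).
It fails at once if the carrier goes to the red-tagged pocket (horizontal distance between carrier and red_tag below 0.065 m).
It fails at once if another thing is shifted more than 15 mm or tipped (distance of any of amber_jar, stopper_flask, tape_roll, petri_dish, tip_box from where it was at the start of the episode above 0.015 m or angle between any of amber_jar, stopper_flask, tape_roll, petri_dish, tip_box's own z axis and vertical above 0.3 rad).
It also fails if it takes over 56 s, if anything falls off the work surface, if the arm or the gripper's body presses on something with over 40 N, if the wrist force passes 120 N, or if a joint passes its speed limit or range.

ROBOT

A 6-joint arm with a two-finger parallel gripper is mounted at the origin on a cart in front of the work surface, level with it; the furniture and walls round the work are solid. World frame = base frame: x ahead of the robot, y to its left, z up, the work surface at z = 0. Lengths are in m, angles in degrees, forces in N, time in s.
With the tool pointing down it reaches from about 0.375 to 0.825 m from the base axis. Payload 5.5 kg.
Tool frame: the origin (TCP) lies on the centre line of the jaws, within the pads' length; the fingertips stand 11 mm ahead of it and the grasp point (between the pads) lies 8 mm behind it (env.finger_overhang is the distance from the TCP to the fingertips, in m); z points along the fingers, y is the line along which they close (so a half turn about z gives the same grasp; the last joint's range is limited). The gripper opens to 85 mm and grips with 20 to 120 N. Pads are 22 mm wide; open, the fingers measure 114 mm over their backs; the gripper's body (76 mm by 85 mm) begins 54 mm behind the grasp point. The pads swing forward as they close: fully open they stand 13 mm farther back than shut.
Start: joints at [-66.005, 17.962, -2.699, 69.339, 0, 90], TCP at [0.244, -0.548, 0.219] pointing down, gripper open.
Joint ranges: [-152.73, 152.73], [-39.44, 99.34], [-58.76, 71.6], [-118.89, 123.64], [-81.53, 83.1], [-180, 180]. Speed limits (degrees/s): [136.94, 136.94, 172.46, 180, 180, 180].

INTERFACE

Orientations are given as [roll, pitch, yaw] about the fixed x, y, z axes, in that order (R = Rz(yaw) Ry(pitch) Rx(roll)).
In Python, from station import env, imaging, nets gives the robot as it stands.
- The arm moves only by the tool carry_out, never from a script. Its argument "steps" is one flat list of numbers, 4 for each row, row after row: the shift along the tool's x, y, z scaled (see below), then the turn about the tool's z scaled (see below). A call has 1 to 12 rows; each row shifts and turns the commanded pose from where the row before left it, along the tool's axes as they then stand; what a row does not reach is not made up. The controller multiplies each number of a shift by 0.2 m and each number of a turn by 60 degrees. A row lasts 1/10 s, in which the tool goes at most 50 mm and 8.59 degrees, less where a joint would pass 70% of its speed; a pose out of reach is approached as far as the arm can. A call with a number of a shift or a turn outside -1 to 1 is refused whole. A call with a gripper value outside its range is refused whole. "hand" is the opening, from -1 (shut) to 1 (fully open), set as the call begins (left out, the last holds). The fingers move at their own pace and stop on an object; "newtons" is the grip in N (left out, the last holds). Time passes only in rows, so rows that do not move let the fingers close. It gives the time, the measured TCP pose, the force, the opening and the grip force at its end, in the units of the state.
- env.state(): the state, without advancing time (a new reading comes with each control period).
- imaging.capture(name): name is "scene" or "top" or "wrist"; returns a dict with "image" (384x512x3 uint8, red, green, blue), "K" (3x3 intrinsics, pixels), "k1" (the pictures are not rectified: a ray, as slopes to the right and down, at radius r is drawn at 1 + k1 r^2 times it, then the intrinsics apply), "world_to_cam" (4x4, takes a point from world to camera coordinates). Camera axes: x right, y down, z forward; pixel columns grow to the right and rows downward; lengths in m; the calibration is good to about 2 mm. A picture is of the moment at which its call begins. There is no depth.
- env.job_done(): hands the job in; it is judged then, once.
Trained networks look in a picture, given as the dict that the camera call returned (one of the last four; its "shot" number tells which), for a name from the list of things; names that differ only in an ending like _2 or _b are one class to them, and where a whole thing is asked for, a point or a joint stands for the part that bears it (a point fixed in the world has none). Each returns a list of dicts, best first, with "p" (0 to 1); they miss things now and then, are a little off and sometimes report something else, mostly with a low value. They report only what shows in the picture. A call takes as long as a camera call. They do not tell look-alikes from the thing itself.
- nets.boxes_of(target, picture): "extent" ([left, top, width, height] as shares, 0 to 1, of the picture: columns of its width, rows of its height, round what is visible of it).
- nets.masks_of(target, picture): "pixels" (384x512 bool, what is visible of it) and "extent" ([left, top, width, height] as shares, 0 to 1, of the picture: columns of its width, rows of its height, round what is visible of it).
The state is a dict: "time_s": time; "joint_pos": joint angles; "joint_vel": joint speeds; "effort": joint torques, N m; "position": TCP position; "tcp_rot": TCP orientation; "ft_force": force on the tool from outside, world axes, zero at the start; "wrist_torque": the same for the moment, N m; "grip_width": finger opening in m; "grasp_force": force on a finger pad.
Only numpy, scipy, OpenCV 4.12 (cv2) and the standard library are available. Lean on these libraries where they do the work, as an engineer would, in place of code of your own. Each camera call takes 0.05 s, during which the arm holds its last target. There are 200 camera calls.

## Working session

There is one attempt and no reset: what is moved stays moved. The work goes in short steps, Python scripts to look and compute and a tool call to move; the robot and the scene stay as the last step left them, time stands still between calls to the robot, and variables do not carry over. Pictures are saved under pics/ and viewed, at most 10 in all, crops included, and the job is handed in when it is done.

Besides the shell and the picture viewer there is one more tool, called after ">>>" as name(argument=value, ...), one argument or row to a line, values as JSON. carry_out: Moves the arm, as the interface text tells. Its arguments: {"type":"object","properties":{"steps":{"type":"array"},"hand":{"type":"number"},"newtons":{"type":"number"}},"required":["steps"]}

```bash
ls; mkdir -p pics; python3 - <<'E'
from station import env, imaging, nets
import cv2,numpy as np
s=env.state();print(s['time_s'],s['position'],s['tcp_rot'],s['grip_width'],env.finger_overhang)
for n in ['scene','top']:
    p=imaging.capture(n);cv2.imwrite(f'pics/{n}0.png',cv2.cvtColor(p['image'],cv2.COLOR_RGB2BGR))
    print(n,p['K'].tolist() if hasattr(p['K'],'tolist') else p['K'],p['k1'],np.round(p['world_to_cam'],3).tolist())
    for t in ['stage','carrier','green_tag','red_tag','petri_dish','tape_roll','pipette_carousel','amber_jar','stopper_flask','tip_box']:
        print(t,[(round(b['p'],2),[int(e*k) for e,k in zip(b['extent'],(512,384,512,384))]) for b in nets.boxes_of(t,p)])
E
```

```text
pics
0.0 [ 0.24374332 -0.54761868  0.21793492] [-1.79903213e+02 -3.08064412e-04  2.39920050e+01] 0.08543846737408342 0.011
scene [[349.02082948095534, 0.0, 256.9344541696815], [0.0, 349.02082948095534, 188.36915165092626], [0.0, 0.0, 1.0]] -0.014147716794827623 [[-0.869, -0.495, -0.016, 0.503], [-0.319, 0.584, -0.746, 0.169], [0.379, -0.643, -0.665, 0.742], [0.0, 0.0, 0.0, 1.0]]
stage [(0.74, [190, 167, 121, 101])]
carrier [(0.95, [242, 305, 52, 48]), (0.89, [242, 200, 24, 25]), (0.6, [317, 213, 14, 12])]
green_tag []
red_tag [(0.47, [197, 228, 10, 11])]
petri_dish [(0.84, [170, 260, 44, 39])]
tape_roll [(0.82, [282, 157, 20, 15]), (0.26, [169, 261, 45, 36])]
pipette_carousel [(0.31, [201, 165, 19, 34]), (0.28, [168, 189, 16, 34])]
amber_jar [(0.83, [202, 164, 18, 38])]
stopper_flask [(0.88, [168, 189, 14, 36])]
tip_box [(0.98, [110, 232, 45, 37])]
top [[434.66668294055535, 0.0, 255.46246810025684], [0.0, 434.66668294055535, 190.91162856947935], [0.0, 0.0, 1.0]] -0.011928143259174876 [[0.015, -1.0, 0.001, 0.069], [-0.981, -0.015, -0.192, 0.525], [0.192, 0.002, -0.981, 1.118], [0.0, 0.0, 0.0, 1.0]]
stage [(0.95, [187, 155, 112, 71])]
carrier [(0.64, [233, 181, 24, 18]), (0.44, [255, 244, 18, 15])]
green_tag [(0.54, [293, 173, 4, 18])]
red_tag []
petri_dish [(0.75, [145, 166, 37, 36])]
tape_roll [(0.58, [317, 190, 15, 14])]
pipette_carousel []
amber_jar [(0.73, [239, 128, 22, 24])]
stopper_flask [(0.56, [198, 124, 18, 22])]
tip_box [(0.59, [146, 115, 32, 26])]
```

```bash
python3 - <<'E'
import cv2
a=cv2.imread('pics/top0.png');cv2.imwrite('pics/topc.png',cv2.resize(a[105:275,130:350],None,fx=3.5,fy=3.5,interpolation=cv2.INTER_CUBIC))
E
```

```text
(no output)
```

View pics/scene0.png

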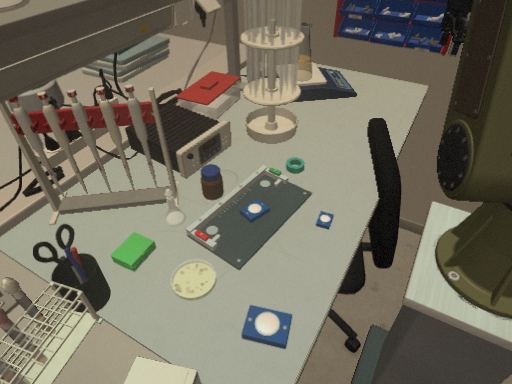

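View pics/topc.png

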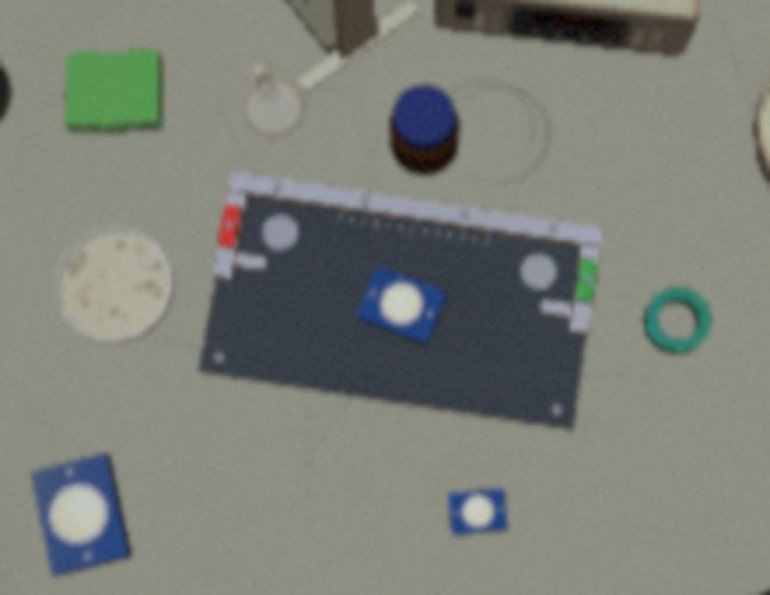

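Three candidates for the carrier (top crop pixels): the large blue one at (80,515) and the small one at (478,512), both lying off the stage, and the one on the plate at (402,303). The last fits: it lies on the plate mid-stage, and its size looks right (about 60 mm long). I'll check that numerically. Green tag is at the right end (588,280), red at the left (229,227).

```bash
cat > h.py <<'E'
from station import env, imaging, nets
import cv2,numpy as np
from scipy.optimize import least_squares
from scipy.spatial.transform import Rotation as R
def proj(P,p):
    T=np.array(p['world_to_cam']);c=np.atleast_2d(P)@T[:3,:3].T+T[:3,3]
    s=c[:,:2]/c[:,2:];s=s*(1+p['k1']*(s**2).sum(1,keepdims=True));K=np.array(p['K'])
    return s@K[:2,:2].T+K[:2,2]
def place(q,P):   # q = x,y,yaw(rad); P local mm
    P=np.atleast_2d(P)/1000.;c,s=np.cos(q[2]),np.sin(q[2])
    return np.c_[q[0]+c*P[:,0]-s*P[:,1],q[1]+s*P[:,0]+c*P[:,1],P[:,2]]
def fit(L,px,p,q0):
    r=least_squares(lambda q:(proj(place(q,L),p)-px).ravel(),q0,x_scale=[.1,.1,.1],loss='soft_l1')
    return r.x,np.round((proj(place(r.x,L),p)-px),1).tolist()
def unproj(px,z,p):
    return least_squares(lambda a:(proj([a[0],a[1],z],p)-px).ravel(),[.5,0]).x
def instage(S,xy):
    d=np.array(xy)[:2]-S[:2];c,s=np.cos(S[2]),np.sin(S[2]);return np.array([c*d[0]+s*d[1],-s*d[0]+c*d[1]])*1000
def toworld(S,xy): return place(S,[xy[0],xy[1],0])[0,:2]
def bluemask(p,box):
    h=cv2.cvtColor(p['image'],cv2.COLOR_RGB2HSV);m=((h[...,0]>100)&(h[...,0]<125)&(h[...,1]>130)&(h[...,2]>50)).astype(np.uint8)
    o=np.zeros_like(m);l,t,w,hh=box;o[t:t+hh,l:l+w]=m[t:t+hh,l:l+w]
    cs,_=cv2.findContours(o,cv2.RETR_EXTERNAL,cv2.CHAIN_APPROX_NONE);c=max(cs,key=cv2.contourArea)
    return c
def fitbox(c,p,q0,zs=(.008,.022)):  # hull silhouette fit, size free
    from scipy.optimize import minimize
    hull=cv2.convexHull(c);m=np.zeros((384*4,512*4),np.uint8);cv2.fillConvexPoly(m,((hull+0)*4+2).astype(np.int32),1)
    m=cv2.dilate(m,np.ones((5,5),np.uint8))
    def f(q):
        a,b=q[3],q[4];L=[[i*a/2,j*b/2,z*1000] for i in(1,-1) for j in(1,-1) for z in zs]
        h=cv2.convexHull(((proj(place(q,L),p)+.5)*4).astype(np.float32));k=np.zeros_like(m);cv2.fillConvexPoly(k,np.round(h*16).astype(np.int32),1,shift=4)
        return 1-(k&m).sum()/max(1,(k|m).sum())
    x0=np.array([*q0,44,60]);d=np.diag([.006,.006,.15,5,5])
    r=minimize(f,x0,method='Nelder-Mead',options=dict(initial_simplex=np.vstack([x0,x0+d]),xatol=1e-4,fatol=1e-4,maxiter=400))
    return r.x,r.fun
E
python3 - <<'E'
from h import *
p=imaging.capture('top')
c=lambda a:np.array(a)/3.5+[130-.36,105-.36]
L=np.array([[-85,150,8],[-85,-150,8],[75,150,28],[75,-150,28],[30,-142.5,32],[30,142.5,32]])
px=c([[201,371],[573,428],[232,172],[601,226],[588,280],[229,227]])
S,e=fit(L,px,p,[.5,0,0]);print('S',S,np.degrees(S[2]),e);np.save('S.npy',S)
k=bluemask(p,(228,176,34,28));x,f=fitbox(k,p,[*unproj(c([402,303]),.02,p),S[2]-.2])
print('car',x,f,instage(S,x),np.degrees(x[2]-S[2]))
for n,z,q in [('jar',0.08,(425,118)),('flask',0,(272,108)),('tape',.015,(678,320)),('dish',.015,(116,286))]:
    w=unproj(c(q),z,p);print(n,w,instage(S,w))
E
```

```text
S [ 0.53657348  0.10681842 -0.13505333] -7.737985603155645 [[-0.8, 0.3], [0.5, 0.2], [-0.4, -0.1], [0.8, 0.1], [-0.1, -0.3], [0.0, -0.3]]
car [ 0.52810372  0.10740987 -0.35830636 46.61087761 62.4645021 ] 0.03960096735187424 [-8.4722686  -0.55433337] -12.7914563456745
jar [0.6611843  0.09042505] [125.68338934   0.53390449]
flask [0.69373345 0.21752673] [140.82277292 130.86072967]
tape [ 0.51875372 -0.11145136] [  11.73103606 -218.6815532 ]
dish [0.53934777 0.33418665] [-27.86455029 225.6713928 ]
```

>>> carry_out(
  steps=[0.1, -0.11, 0, 0, 0.1, -0.11, 0, 0, 0.1, -0.11, 0, 0, 0.1, -0.11, 0, 0, 0.1, -0.11, 0, 0, 0.1, -0.11, 0, 0, 0.1, -0.11, 0, 0, 0.1, -0.11, 0, 0, 0.1, -0.11, 0, 0, 0.1, -0.11, 0, 0, 0.1, -0.11, 0, 0, 0.1, -0.11, 0, 0],
  hand=-0.4,
  newtons=20,
)

```text
time_s: 2.35
position: [0.3562, -0.2083, 0.219]
tcp_rot: [180.0, -0.0, 24.0]
ft_force: [1.4, 0.8, 0.4]
grip_width: 0.0257
grasp_force: 0.0
```

>>> carry_out(
  steps=[0, 0, 0, -0.14, 0, 0, 0, -0.14, 0, 0, 0, -0.14, 0, 0, 0, -0.14, 0, 0, 0, -0.14, 0, 0, 0, -0.14, 0, 0, 0, -0.14, 0, 0, 0, -0.14, 0, 0, 0, -0.14, 0, 0, 0, -0.14, 0, 0, 0, -0.14, 0, 0, 0, -0.14],
)

```text
time_s: 3.55
position: [0.3559, -0.2094, 0.2189]
tcp_rot: [180.0, 0.0, 125.1]
ft_force: [0.3, 1.4, -0.8]
grip_width: 0.0255
grasp_force: 0.0
```

>>> carry_out(
  steps=[0, 0, 0, -0.13, 0, 0, 0, -0.13, 0, 0, 0, -0.13, 0, 0, 0, -0.13, 0, 0, 0, -0.13, 0, 0, 0, -0.13, 0, 0, 0, 0],
)

```text
time_s: 4.25
position: [0.3559, -0.2094, 0.2189]
tcp_rot: [-180.0, 0.0, 171.6]
ft_force: [-0.5, 0.3, -0.3]
grip_width: 0.0258
grasp_force: 0.0
```

>>> carry_out(
  steps=[-0.034, 0.169, 0, -0.01, -0.034, 0.169, 0, 0, -0.034, 0.169, 0, 0, -0.034, 0.169, 0, 0, -0.034, 0.169, 0, 0, -0.034, 0.169, 0, 0, -0.034, 0.169, 0, 0, -0.034, 0.169, 0, 0, -0.034, 0.169, 0, 0, -0.034, 0.169, 0, 0, 0, 0, 0, 0],
)

```text
time_s: 5.35
position: [0.4707, 0.1194, 0.2187]
tcp_rot: [179.9, 0.0, 172.2]
ft_force: [0.1, 0.0, 0.2]
grip_width: 0.0257
grasp_force: 0.0
```

```bash
python3 - <<'E'
from h import *
p=imaging.capture('wrist');a=cv2.cvtColor(p['image'],cv2.COLOR_RGB2BGR)
S=np.load('S.npy')
for q in proj(place(S,[[60,0,28],[75,150,28],[75,-150,28],[-85,150,8],[-85,-150,8],[60,100,28],[60,-100,28]]),p): cv2.circle(a,(int(q[0]),int(q[1])),3,(255,0,255),1)
cv2.imwrite('pics/w1.png',a)
print([(round(b['p'],2),[int(e*k) for e,k in zip(b['extent'],(512,384,512,384))]) for b in nets.boxes_of('carrier',p)])
E
```

```text
[(0.94, [143, 47, 56, 43]), (0.85, [224, 184, 59, 45]), (0.79, [431, 0, 80, 68])]
```

View pics/w1.png

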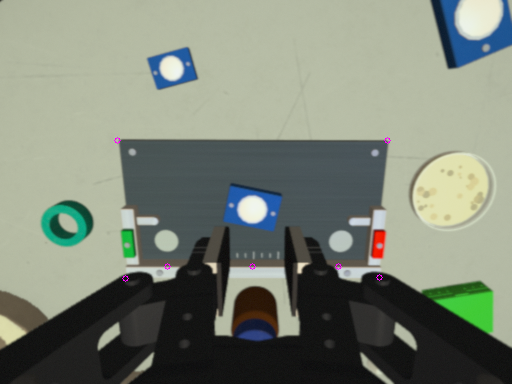

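The wrist view confirms it: the mid-size carrier is on the plate at (253,207), green tag at (128,243), red at (378,244), and the small and large look-alikes lie off the plate at (172,68) and (475,25). I'll refine from this view.

```bash
python3 - <<'E'
from h import *
p=imaging.capture('wrist')
S0=np.load('S.npy')
L=np.array([[-85,150,8],[-85,-150,8],[30,-142.5,32],[30,142.5,32]]);px=np.array([[386.5,140],[120.5,140],[128,243],[378.5,244]])
S,e=fit(L,px,p,S0);print(S0,S,np.degrees(S[2]),e)
S=(S+S0)/2;np.save('S.npy',S)
k=bluemask(p,(218,178,70,56));x,f=fitbox(k,p,[.528,.107,-.358])
print('car',x,f,instage(S,x),np.degrees(x[2]-S[2]))
print('tcp',instage(S,env.state()['position']))
E
```

```text
[ 0.53657348  0.10681842 -0.13505333] [ 0.53426283  0.10411492 -0.13763822] -7.88608894132629 [[2.2, -0.1], [-2.5, -0.5], [-0.6, 1.0], [0.6, 0.3]]
car [ 0.52779682  0.10722841 -0.34462777 43.60362686 60.94247762] 0.009237875288683584 [-7.79006424  0.70946852] -11.93367943202667
tcp [-67.09018695   1.28792061]
```

>>> carry_out(
  steps=[0, 0, 0.16, 0, 0, 0, 0.16, 0, 0, 0, 0.16, 0, 0, 0, 0.16, 0, 0, 0, 0.16, 0, 0, 0, 0.1, 0, 0, 0, 0.06, 0, 0, 0, 0.02, 0, 0, 0, 0, 0],
)

```text
time_s: 6.4
position: [0.4696, 0.1157, 0.0231]
tcp_rot: [-180.0, 0.0, 172.1]
ft_force: [-0.5, -0.2, 0.3]
grip_width: 0.0253
grasp_force: 0.0
```

>>> carry_out(
  steps=[-0.03, 0, 0, 0, -0.03, 0, 0, 0, -0.025, 0, 0, 0, -0.025, 0, 0, 0, -0.025, 0, 0, 0, -0.025, 0, 0, 0, -0.025, 0, 0, 0, -0.025, 0, 0, 0, -0.025, 0, 0, 0, -0.025, 0, 0, 0, 0, 0, 0, 0],
)

```text
time_s: 7.5
position: [0.5219, 0.1091, 0.0229]
tcp_rot: [180.0, 0.0, 172.2]
ft_force: [-0.0, 0.9, -0.5]
grip_width: 0.0256
grasp_force: 0.0
```

```bash
python3 - <<'E'
from h import *
S=np.load('S.npy')
print('tcp',instage(S,env.state()['position']))
for n in ['wrist','top']:
    p=imaging.capture(n);cv2.imwrite(f'pics/{n}2.png',cv2.cvtColor(p['image'],cv2.COLOR_RGB2BGR))
E
```

```text
tcp [-13.85288846   1.7377534 ]
```

View pics/wrist2.png

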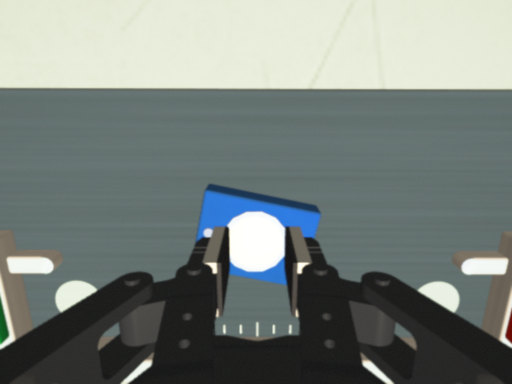

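```bash
python3 - <<'E'
from h import *
S=np.load('S.npy')
p=imaging.capture('wrist')
T=np.linalg.inv(p['world_to_cam']);print('cam',T[:3,3],T[:3,2], 'stage',instage(S,T[:3,3]))
x,f=fit([[-22,-30,22],[-22,30,22]],np.array([[319,211],[208,190]]),p,[.528,.107,-.35]);print('car',instage(S,x),np.degrees(x[2]-S[2]),f)
print('front plate',[instage(S,unproj([c,88],.008,p)) for c in(50,450)])
for y in(-14,14):
  for z in (12,22,26): print(y,z,proj(place(S,[[-14-11,1.7+y,z],[-14+11,1.7+y,z]]),p).round().tolist())
a=cv2.cvtColor(imaging.capture('scene')['image'],cv2.COLOR_RGB2BGR)[130:290,170:340]
cv2.imwrite('pics/s3.png',cv2.resize(a,None,fx=3.7,fy=3.7,interpolation=cv2.INTER_CUBIC))
E
```

```text
cam [0.4540547  0.11850133 0.1787354 ] [ 0.26704102 -0.03606394 -0.96301012] stage [-82.38007026   1.85446166]
car [ -9.56328373 -44.6896542 ] 10.908961466675906 [[-221.8, 0.4], [5.5, -0.2]]
front plate [array([ -85.17000717, -100.37760805]), array([-85.32423424,  97.64319778])]
-14 12 [[230.0, 206.0], [231.0, 244.0]]
-14 22 [[228.0, 212.0], [229.0, 252.0]]
-14 26 [[228.0, 215.0], [229.0, 256.0]]
14 12 [[282.0, 206.0], [282.0, 244.0]]
14 22 [[284.0, 212.0], [283.0, 252.0]]
14 26 [[285.0, 215.0], [284.0, 256.0]]
```

View pics/s3.png

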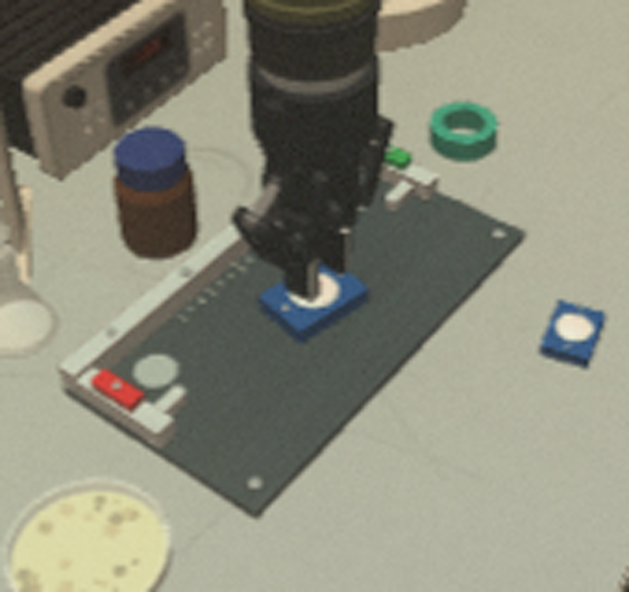

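The fingers are straddling the lens above the carrier, which hasn't moved. The fingertips stand further back at this opening. I'll go back the same way and shut the fingers, which gives the known 11 mm overhang.

>>> carry_out(
  steps=[0.06, 0, 0, 0, 0.06, 0, 0, 0, 0.06, 0, 0, 0, 0.06, 0, 0, 0, 0.05, 0, 0, 0, 0, 0, 0, 0],
)

```text
time_s: 8.3
position: [0.4616, 0.117, 0.0227]
tcp_rot: [-180.0, -0.1, 172.2]
ft_force: [0.4, 0.8, 0.2]
grip_width: 0.0254
grasp_force: 0.0
```

>>> carry_out(
  steps=[0, 0, 0, 0, 0, 0, 0, 0, 0, 0, 0, 0, 0, 0, 0, 0, 0, 0, 0, 0, 0, 0, 0, 0],
  hand=-1,
)

```text
time_s: 8.9
position: [0.4636, 0.1169, 0.0227]
tcp_rot: [-180.0, -0.0, 172.2]
ft_force: [0.0, 0.3, 0.0]
grip_width: -0.0001
grasp_force: 0.0
```

```bash
python3 - <<'E'
from h import *
S=np.load('S.npy')
p=imaging.capture('wrist');s=env.state();t=instage(S,s['position']);print(t,s['position'],s['grip_width'],s['ft_force'])
k=bluemask(p,(150,150,250,200));x,f=fitbox(k,p,[.528,.107,-.345]);print('car',instage(S,x),x[3:],np.degrees(x[2]-S[2]),f)
a=cv2.cvtColor(p['image'],cv2.COLOR_RGB2BGR)
for z in(12,22):
  for q in proj(place(S,[[t[0]+i,t[1]+j,z] for i in(-11,11) for j in (-14,14)]),p): cv2.circle(a,(int(q[0]),int(q[1])),2,(255,0,255) if z==12 else (0,255,255),-1)
cv2.imwrite('pics/w4.png',a)
E
```

```text
[-72.73201661   1.59768178] [0.46357831 0.11693553 0.02272743] 5.362502618740002e-06 [-0.13948935 -0.68683417  0.78272437]Traceback (most recent call last):
  File "<stdin>", line 4, in <module>
  File "h.py", line 23, in bluemask
    cs,_=cv2.findContours(o,cv2.RETR_EXTERNAL,cv2.CHAIN_APPROX_NONE);c=max(cs,key=cv2.contourArea)
                                                                       ~~~^^^^^^^^^^^^^^^^^^^^^^^^
ValueError: max() iterable argument is empty
```

>>> carry_out(
  steps=[-0.04, 0, 0, 0, -0.04, 0, 0, 0, -0.03, 0, 0, 0, -0.03, 0, 0, 0, -0.02, 0, 0, 0, -0.02, 0, 0, 0, -0.02, 0, 0, 0, 0, 0, 0, 0],
)

```text
time_s: 9.75
position: [0.5038, 0.1115, 0.0228]
tcp_rot: [180.0, 0.0, 172.2]
ft_force: [0.4, 0.2, -0.8]
grip_width: -0.0002
grasp_force: 0.0
```

```bash
python3 - <<'E'
from h import *
S=np.load('S.npy')
s=env.state();t=instage(S,s['position']);print(t,s['position'],s['grip_width'],s['ft_force'])
p=imaging.capture('scene')
try:
  k=bluemask(p,(225,190,55,45));x,f=fitbox(k,p,[.528,.107,-.345]);print('car',instage(S,x),x[3:],np.degrees(x[2]-S[2]),f)
except Exception as e: print(e)
a=cv2.cvtColor(imaging.capture('wrist')['image'],cv2.COLOR_RGB2BGR)
b=cv2.cvtColor(p['image'],cv2.COLOR_RGB2BGR)[150:280,180:325]
a=cv2.resize(a,(400,300));b=cv2.resize(b,(400,300),interpolation=cv2.INTER_CUBIC)
cv2.imwrite('pics/w5.png',np.hstack([a,b]))
E
```

```text
[-32.16226323   1.67072091] [0.50378147 0.1114935  0.02282811] -0.00018425185837036193 [ 0.41864371  0.16702447 -0.81960767]
car [-17.93878827  14.18407526] [28.26574871 -4.57009689] 60.64850122375245 0.2636289666395444
```

View pics/w5.png

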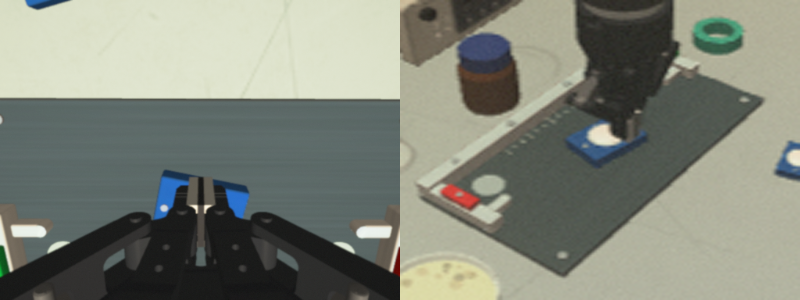

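>>> carry_out(
  steps=[0.05, 0, 0, 0, 0.05, 0, 0, 0, 0.05, 0, 0, 0, 0.04, 0, 0, 0, 0, 0, 0, 0],
)

```text
time_s: 10.35
position: [0.4637, 0.1167, 0.0227]
tcp_rot: [-180.0, -0.1, 172.2]
ft_force: [0.5, -0.4, 0.6]
grip_width: -0.0001
grasp_force: 0.0
```

```bash
python3 - <<'E'
from h import *
S=np.load('S.npy')
s=env.state();t=instage(S,s['position']);print(t,s['position'],s['joint_pos'])
p=imaging.capture('scene');w=imaging.capture('wrist')
a=cv2.cvtColor(w['image'],cv2.COLOR_RGB2BGR)[190:290,190:323].copy()
b=cv2.cvtColor(p['image'],cv2.COLOR_RGB2BGR)[170:245,230:330].copy()
print(proj(place(S,[[t[0],t[1],z] for z in (12,23)]),p).round(1).tolist(),proj(place(S,[[t[0],t[1],z] for z in (12,23)]),w).round(1).tolist())
a=cv2.resize(a,(399,300),interpolation=cv2.INTER_CUBIC);b=cv2.resize(b,(400,300),interpolation=cv2.INTER_CUBIC)
for z,c in ((12,(255,0,255)),(23,(0,255,255))):
    q=(proj(place(S,[t[0],t[1],z]),w)[0]-[190,190])*3;cv2.circle(a,tuple(q.astype(int)),3,c,-1)
    q=(proj(place(S,[t[0],t[1],z]),p)[0]-[230,170])*4;cv2.circle(b,tuple(q.astype(int)),3,c,-1)
cv2.imwrite('pics/w6.png',np.hstack([a,b]))
E
```

```text
[-72.59996362   1.42383249] [0.4636855  0.11674535 0.0227187 ] [ 1.41286972e+01  1.51592781e+01 -3.46716205e+01  4.02369394e+01
  4.63935679e-03  2.18907445e+01]
[[274.6, 222.0], [274.7, 218.9]] [[255.6, 221.6], [255.5, 229.6]]
```

View pics/w6.png

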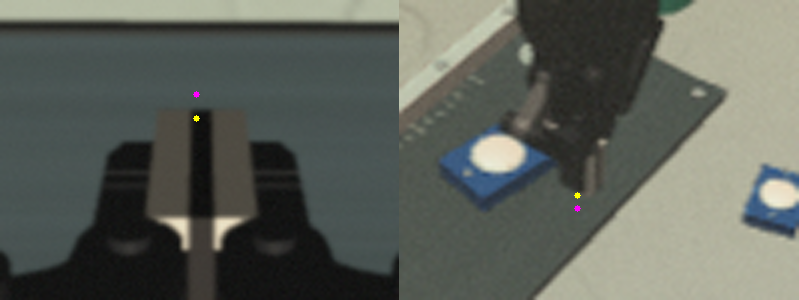

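Both views put the real fingertips near or above the TCP height (the yellow mark), not 11 mm below it. I'll come down in small steps and watch the force to find the plate.

>>> carry_out(
  steps=[0, 0, 0.015, 0, 0, 0, 0.015, 0, 0, 0, 0, 0],
)

```text
time_s: 10.75
position: [0.4654, 0.1166, 0.0162]
tcp_rot: [-180.0, -0.0, 172.2]
ft_force: [0.0, 0.3, 0.1]
grip_width: -0.0
grasp_force: 0.0
```

```bash
python3 - <<'E'
from h import *
S=np.load('S.npy')
s=env.state();t=instage(S,s['position']);print(t,s['position'],s['ft_force'])
p=imaging.capture('scene');w=imaging.capture('wrist')
a=cv2.cvtColor(w['image'],cv2.COLOR_RGB2BGR)[190:290,190:323].copy()
b=cv2.cvtColor(p['image'],cv2.COLOR_RGB2BGR)[180:240,240:320].copy()
a=cv2.resize(a,(399,300),interpolation=cv2.INTER_CUBIC);b=cv2.resize(b,(400,300),interpolation=cv2.INTER_CUBIC)
for z,c in ((8,(0,0,255)),(16,(0,255,255))):
  for dx in (-11,11):
    q=(proj(place(S,[t[0]+dx,t[1],z]),w)[0]-[190,190])*3;cv2.circle(a,tuple(q.astype(int)),2,c,-1)
    q=(proj(place(S,[t[0]+dx,t[1],z]),p)[0]-[240,180])*5;cv2.circle(b,tuple(q.astype(int)),2,c,-1)
cv2.imwrite('pics/w7.png',np.hstack([a,b]))
E
```

```text
[-70.87408298   1.48630562] [0.46540386 0.11657265 0.01624206] [0.03292072 0.31812998 0.087225  ]
```

View pics/w7.png

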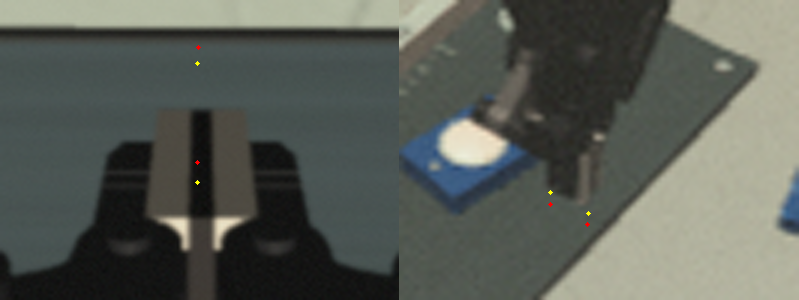

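>>> carry_out(
  steps=[0, 0, 0.01, 0, 0, 0, 0.01, 0, 0, 0, 0, 0],
)

```text
time_s: 11.15
position: [0.4653, 0.1166, 0.0125]
tcp_rot: [-180.0, -0.0, 172.2]
ft_force: [-0.7, 0.2, 0.1]
grip_width: -0.0001
grasp_force: 0.0
```

>>> carry_out(
  steps=[0, 0, 0.01, 0, 0, 0, 0, 0],
)

```text
time_s: 11.35
position: [0.4654, 0.1167, 0.0106]
tcp_rot: [-180.0, -0.0, 172.2]
ft_force: [0.4, 0.1, 0.6]
grip_width: 0.0001
grasp_force: 0.0
```

>>> carry_out(
  steps=[0, 0, 0.01, 0, 0, 0, 0, 0],
)

```text
time_s: 11.55
position: [0.4653, 0.1166, 0.0086]
tcp_rot: [-180.0, -0.0, 172.2]
ft_force: [0.1, -0.6, 0.4]
grip_width: -0.0001
grasp_force: 0.0
```

>>> carry_out(
  steps=[0, 0, 0.01, 0, 0, 0, 0, 0],
)

```text
time_s: 11.75
position: [0.4654, 0.1167, 0.0066]
tcp_rot: [-180.0, -0.0, 172.2]
ft_force: [-0.4, -0.3, -0.0]
grip_width: 0.0001
grasp_force: 0.0
```

>>> carry_out(
  steps=[0, 0, 0.01, 0, 0, 0, 0, 0],
)

```text
time_s: 11.95
position: [0.4654, 0.1167, 0.0046]
tcp_rot: [-180.0, -0.0, 172.2]
ft_force: [0.3, 0.1, 0.3]
grip_width: -0.0002
grasp_force: 0.0
```

>>> carry_out(
  steps=[0, 0, 0.01, 0, 0, 0, 0, 0],
)

```text
time_s: 12.15
position: [0.4654, 0.1167, 0.0026]
tcp_rot: [-180.0, -0.0, 172.2]
ft_force: [0.7, -0.4, -0.0]
grip_width: -0.0002
grasp_force: 0.0
```

>>> carry_out(
  steps=[0, 0, 0.008, 0, 0, 0, 0, 0],
)

```text
time_s: 12.35
position: [0.4654, 0.1167, 0.001]
tcp_rot: [-180.0, -0.0, 172.2]
ft_force: [0.1, 0.1, -0.0]
grip_width: -0.0
grasp_force: 0.0
```

>>> carry_out(
  steps=[0, 0, 0.008, 0, 0, 0, 0, 0],
)

```text
time_s: 12.55
position: [0.4654, 0.1167, -0.0006]
tcp_rot: [-180.0, -0.0, 172.2]
ft_force: [0.1, -0.5, 0.9]
grip_width: 0.0
grasp_force: 0.0
```

>>> carry_out(
  steps=[0, 0, 0.008, 0, 0, 0, 0, 0],
)

```text
time_s: 12.75
position: [0.4654, 0.1167, -0.0022]
tcp_rot: [-180.0, -0.0, 172.2]
ft_force: [-1.0, -0.4, 0.0]
grip_width: -0.0003
grasp_force: 0.0
```

>>> carry_out(
  steps=[0, 0, 0.008, 0, 0, 0, 0, 0],
)

```text
time_s: 12.95
position: [0.4654, 0.1167, -0.0038]
tcp_rot: [-180.0, -0.0, 172.2]
ft_force: [-0.9, -0.3, 0.5]
grip_width: 0.0
grasp_force: 0.0
```

```bash
python3 - <<'E'
from h import *
S=np.load('S.npy')
s=env.state();t=instage(S,s['position'])
p=imaging.capture('scene');w=imaging.capture('wrist')
a=cv2.cvtColor(w['image'],cv2.COLOR_RGB2BGR)[150:290,170:356].copy()
b=cv2.cvtColor(p['image'],cv2.COLOR_RGB2BGR)[190:240,245:312].copy()
a=cv2.resize(a,(399,300),interpolation=cv2.INTER_CUBIC);b=cv2.resize(b,(400,300),interpolation=cv2.INTER_CUBIC)
for z,c in ((8,(0,0,255)),(16,(0,255,255))):
  for dx in (-11,0,11):
    q=(proj(place(S,[t[0]+dx,t[1],z]),w)[0]-[170,150])*2.145;cv2.circle(a,tuple(q.astype(int)),2,c,-1)
    q=(proj(place(S,[t[0]+dx,t[1],z]),p)[0]-[245,190])*6;cv2.circle(b,tuple(q.astype(int)),2,c,-1)
cv2.imwrite('pics/w8.png',np.hstack([a,b]))
E
```

```text
(no output)
```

View pics/w8.png

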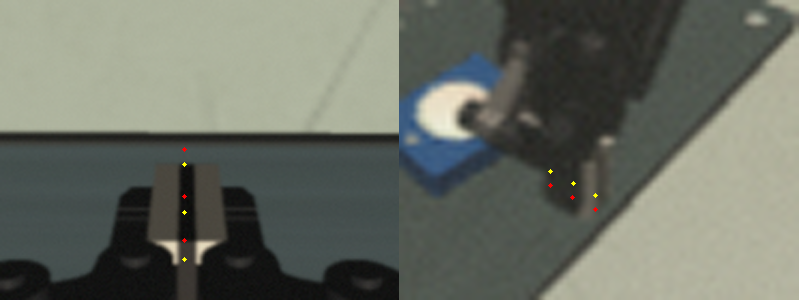

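Scene view: the tips (583,215) are now about at plate level, so they end roughly 12 mm behind the reported TCP. I'll raise 3 mm and push.

>>> carry_out(
  steps=[0, 0, -0.015, 0, -0.04, 0, 0, 0, -0.04, 0, 0, 0, -0.03, 0, 0, 0, -0.025, 0, 0, 0, -0.025, 0, 0, 0, -0.025, 0, 0, 0, -0.025, 0, 0, 0, -0.025, 0, 0, 0, -0.025, 0, 0, 0, 0, 0, 0, 0],
)

```text
time_s: 14.15
position: [0.5182, 0.1096, -0.0005]
tcp_rot: [180.0, 0.1, 172.2]
ft_force: [-0.6, 0.4, -0.1]
grip_width: 0.0001
grasp_force: 0.0
```

```bash
cat > chk.py <<'E'
from h import *
S=np.load('S.npy')
s=env.state();t=instage(S,s['position']);print('tcp',t,s['position'][2],s['ft_force'].round(1),s['time_s'])
w=imaging.capture('wrist')
h=cv2.cvtColor(w['image'],cv2.COLOR_RGB2HSV);m=((h[...,0]>100)&(h[...,0]<125)&(h[...,1]>130)&(h[...,2]>50))
# front (robot-side, upper in picture) edge of the top face: first bright-blue row by column
cols=[c for c in range(0,512) if m[100:350,c].sum()>4]
if cols:
    e=np.array([[c,100+np.argmax(m[100:350,c])] for c in cols]);X=np.array([instage(S,unproj(q,.022,w)) for q in e[::max(1,len(e)//24)]])
    print(X.round(1).tolist())
E
python3 chk.py
```

```text
tcp [-17.6261766    1.76691511] -0.00046729260958808944 [-0.6  0.4 -0.1] 14.15
[[-5.6, -24.1], [-6.7, -23.6], [-8.2, -23.0], [-9.7, -22.5], [-11.2, -22.0], [-12.2, -21.5], [-12.2, -21.1], [-12.2, -20.6], [-12.2, -20.2], [-12.2, -19.7], [-12.2, -19.3], [-12.2, -18.8], [-12.2, -18.4], [-12.2, -17.9], [-12.2, -17.5], [-12.2, -17.0], [-12.2, -16.6], [-12.2, -16.1], [-12.2, -15.7], [-10.7, 21.2], [-10.7, 21.7], [-10.7, 22.1], [-10.7, 22.6], [-10.7, 23.0], [-10.7, 23.5], [-10.7, 23.9], [-10.7, 24.4], [-10.2, 24.8], [-10.2, 25.3], [-10.2, 25.7], [-10.2, 26.2], [-10.2, 26.6], [-10.2, 27.1], [-10.2, 27.5], [-10.2, 28.0], [-10.2, 28.4], [-10.2, 28.9], [-10.2, 29.3], [-10.2, 29.8], [-10.2, 30.2], [-10.2, 30.7], [-10.2, 31.1], [-10.2, 31.6], [-9.7, 32.1]]
```

>>> carry_out(
  steps=[-0.02, 0, 0, 0, -0.02, 0, 0, 0, -0.02, 0, 0, 0, -0.02, 0, 0, 0, -0.02, 0, 0, 0, -0.02, 0, 0, 0, 0, 0, 0, 0],
)

```text
time_s: 14.9
position: [0.5408, 0.1064, -0.0008]
tcp_rot: [180.0, -0.0, 172.2]
ft_force: [-1.6, 1.0, 0.7]
grip_width: -0.0002
grasp_force: 0.6
```

>>> carry_out(
  steps=[-0.01, 0, 0, 0, -0.01, 0, 0, 0, 0, 0, 0, 0],
)

```text
time_s: 15.2
position: [0.5408, 0.1062, -0.0013]
tcp_rot: [180.0, -0.4, 172.2]
ft_force: [-11.0, 2.7, 6.6]
grip_width: -0.0003
grasp_force: 5.5
```

```bash
python3 chk.py | cut -c1-900
```

```text
tcp [5.20539191 1.49112554] -0.0013104456663821928 [-11.    2.7   6.6] 15.2
[[16.4, -23.2], [15.4, -22.7], [13.8, -22.2], [12.4, -21.7], [11.4, -21.2], [11.4, -20.8], [10.9, -20.3], [10.9, -19.9], [10.9, -19.4], [10.9, -19.0], [10.9, -18.5], [10.9, -18.1], [10.9, -17.6], [10.9, -17.2], [10.9, -16.7], [10.9, -16.3], [11.3, 20.8], [11.3, 21.2], [11.3, 21.7], [11.3, 22.1], [11.3, 22.6], [11.3, 23.0], [11.3, 23.5], [11.3, 23.9], [11.3, 24.4], [11.3, 24.8], [11.3, 25.3], [11.3, 25.7], [11.3, 26.2], [11.3, 26.6], [11.3, 27.1], [11.3, 27.5], [11.3, 28.0], [11.3, 28.4], [11.3, 28.8], [11.3, 29.3], [11.3, 29.7], [11.3, 30.2], [11.3, 30.6], [11.3, 31.1], [11.3, 31.5], [11.3, 32.0], [11.8, 32.4]]
```

>>> carry_out(
  steps=[0.02, 0, 0, 0, 0.04, 0, 0, 0, 0, 0, -0.1, 0, 0, 0, -0.1, 0, 0, 0, -0.1, 0, -0.05, 0.1, 0, 0, -0.05, 0.1, 0, 0, -0.05, 0.1, 0, 0, -0.02, 0.04, 0, 0, 0, 0, 0, 0],
)

```text
time_s: 16.25
position: [0.5764, 0.1709, 0.0594]
tcp_rot: [180.0, 0.1, 172.3]
ft_force: [-0.7, 0.1, -0.6]
grip_width: 0.0001
grasp_force: 0.0
```

>>> carry_out(
  steps=[0, 0, 0, 0.14, 0, 0, 0, 0.14, 0, 0, 0, 0.14, 0, 0, 0, 0.14, 0, 0, 0, 0.14, 0, 0, 0, 0.14, 0, 0, 0, 0.14, 0, 0, 0, 0.14, 0, 0, 0, 0.14, 0, 0, 0, 0.14, 0, 0, 0, 0.1, 0, 0, 0, 0],
)

```text
time_s: 17.45
position: [0.575, 0.1691, 0.0593]
tcp_rot: [-180.0, 0.0, 82.1]
ft_force: [0.6, 0.3, -0.2]
grip_width: -0.0001
grasp_force: 0.0
```

```bash
python3 - <<'E'
from h import *
S=np.load('S.npy');s=env.state();print(instage(S,s['position']),s['position'],s['tcp_rot'],s['joint_pos'],np.degrees(S[2]))
def whole(n,box):
    p=imaging.capture(n)
    k=bluemask(p,box);q=toworld(S,[38,4]);x,f=fitbox(k,p,[*q,S[2]]);print(n,instage(S,x),x[3:],np.degrees(x[2]-S[2]),f,cv2.boundingRect(k))
whole('scene',(215,180,60,50))
p=imaging.capture('wrist')
b=nets.boxes_of('carrier',p);print([(i['p'],np.round(np.array(i['extent'])*[512,384,512,384])) for i in b])
c=place(S,[[38+i,4+j,22] for i in(-22,22) for j in(-30,30)]);print(proj(c,p).round().tolist())
E
```

```text
[30.58461311 68.45259671] [0.57502325 0.16912681 0.05929232] [-1.79968541e+02  4.33787662e-02  8.21387770e+01] [ 1.64050029e+01  2.40688289e+01 -1.57696313e+01  5.02080466e+01
 -2.66172643e-02  1.14266249e+02] -7.812037272240967
scene [36.94594404  3.93588199] [29.42042813 48.62658006] -4.121993962394198 0.21525384792097402 (226, 197, 26, 15)
[(0.66, array([253., 246.,  49.,  88.]))]
[[234.0, 337.0], [233.0, 259.0], [297.0, 337.0], [301.0, 260.0]]
```

>>> carry_out(
  steps=[0, -0.02, 0.1, 0, 0, 0, 0.08, 0, 0, 0, 0.05, 0, 0, 0, 0.03, 0, 0, 0, 0, 0],
)

```text
time_s: 18.1
position: [0.5713, 0.1705, 0.0067]
tcp_rot: [-179.9, 0.0, 82.2]
ft_force: [0.4, 0.1, 0.7]
grip_width: -0.0001
grasp_force: 0.0
```

>>> carry_out(
  steps=[0, 0, 0.02, 0, 0, 0, 0.015, 0, 0, 0, 0, 0],
)

```text
time_s: 18.4
position: [0.5719, 0.1707, 0.0004]
tcp_rot: [180.0, 0.0, 82.2]
ft_force: [0.5, 0.3, -1.0]
grip_width: -0.0001
grasp_force: 0.0
```

>>> carry_out(
  steps=[-0.03, 0, 0, 0, -0.03, 0, 0, 0, -0.02, 0, 0, 0, -0.02, 0, 0, 0, 0, 0, 0, 0],
)

```text
time_s: 18.9
position: [0.5691, 0.1502, 0.0005]
tcp_rot: [-180.0, 0.0, 82.1]
ft_force: [0.3, -0.4, -0.3]
grip_width: -0.0
grasp_force: 0.0
```

```bash
python3 - <<'E'
from h import *
S=np.load('S.npy');s=env.state();print(instage(S,s['position']),s['position'],s['tcp_rot'],s['ft_force'])
p=imaging.capture('wrist')
k=bluemask(p,(130,150,260,234));print(cv2.boundingRect(k),cv2.contourArea(k))
a=cv2.cvtColor(p['image'],cv2.COLOR_RGB2BGR)
cv2.imwrite('pics/w9.png',a)
E
```

```text
[27.25963094 48.91313788] [5.69073254e-01 1.50220632e-01 4.78090433e-04] [-1.79997599e+02  7.26712647e-03  8.21467140e+01] [ 0.3022398  -0.40726259 -0.28484351]
(298, 267, 27, 15) 246.5
```

View pics/w9.png

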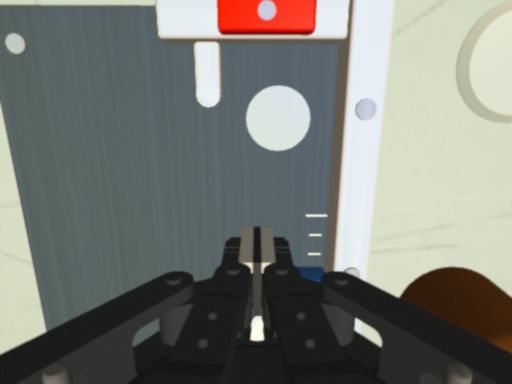

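>>> carry_out(
  steps=[0, 0.01, 0, 0, 0, 0.01, 0, 0, 0, 0, 0, 0],
)

```text
time_s: 19.25
position: [0.5736, 0.1506, 0.0005]
tcp_rot: [180.0, -0.0, 82.2]
ft_force: [0.4, -0.3, 1.3]
grip_width: 0.0002
grasp_force: 0.0
```

>>> carry_out(
  steps=[-0.02, 0, 0, 0, -0.02, 0, 0, 0, -0.02, 0, 0, 0, -0.02, 0, 0, 0, -0.02, 0, 0, 0, -0.02, 0, 0, 0, -0.02, 0, 0, 0, 0, 0, 0, 0],
)

```text
time_s: 20.05
position: [0.5692, 0.1219, 0.0004]
tcp_rot: [-180.0, 0.0, 82.2]
ft_force: [-0.5, 0.6, 0.7]
grip_width: 0.0002
grasp_force: 0.0
```

```bash
cat > c2.py <<'E'
from h import *
S=np.load('S.npy');s=env.state();print(instage(S,s['position']),s['position'],s['tcp_rot'],s['ft_force'],s['time_s'])
p=imaging.capture('wrist');k=bluemask(p,(130,150,260,234)) 
r=cv2.boundingRect(k);print(r,'end y',instage(S,unproj([r[0]+r[2]/2,r[1]],.022,p)),'rail side x',instage(S,unproj([r[0]+r[2],r[1]+4],.022,p)), 'rail px',proj(place(S,[[60,10,8],[60,10,22]]),p).round())
p=imaging.capture('scene');h=cv2.cvtColor(p['image'],cv2.COLOR_RGB2HSV)
m=((h[...,0]>100)&(h[...,0]<125)&(h[...,1]>130)&(h[...,2]>50))[165:240,200:312];v,u=np.nonzero(m);print('scene blue',len(u),u.min()+200,u.max()+200,v.min()+165,v.max()+165)
E
python3 c2.py
```

```text
[31.20843006 20.89809517] [5.69177497e-01 1.21928853e-01 3.90406400e-04] [-1.79995635e+02  2.75729959e-02  8.21560854e+01] [-0.48258322  0.6054757   0.68941046] 20.05
(294, 263, 26, 19) end y [54.68360627 16.00202169] rail side x [60.66123534 13.9901752 ] rail px [[313. 260.]
 [318. 275.]]
scene blue 39 243 257 189 205
```

>>> carry_out(
  steps=[-0.025, 0.001, 0, 0, -0.025, 0.001, 0, 0, -0.025, 0.001, 0, 0, -0.025, 0.001, 0, 0, -0.025, 0.001, 0, 0, -0.025, 0.001, 0, 0, -0.025, 0.001, 0, 0, -0.025, 0.001, 0, 0, -0.025, 0.001, 0, 0, 0, 0, 0, 0],
)

```text
time_s: 21.15
position: [0.565, 0.0769, 0.0004]
tcp_rot: [180.0, 0.0, 82.1]
ft_force: [0.7, 0.2, -0.4]
grip_width: 0.0004
grasp_force: 0.0
```

```bash
python3 c2.py
```

```text
[ 33.24127012 -24.29681482] [5.65048411e-01 7.68770716e-02 4.29089022e-04] [1.79982852e+02 4.23986756e-02 8.21468849e+01] [ 0.69936052  0.16338078 -0.38942097] 21.15
(294, 264, 21, 17) end y [ 55.57081168 -29.69960394] rail side x [ 60.41650526 -31.71794682] rail px [[313. 171.]
 [319. 179.]]
scene blue 41 253 267 179 195
```

>>> carry_out(
  steps=[-0.025, 0, 0, 0, -0.025, 0, 0, 0, -0.025, 0, 0, 0, -0.025, 0, 0, 0, -0.025, 0, 0, 0, -0.02, 0, 0, 0, -0.02, 0, 0, 0, 0, 0, 0, 0],
)

```text
time_s: 22.05
position: [0.5603, 0.0444, 0.0003]
tcp_rot: [-180.0, 0.0, 82.2]
ft_force: [-0.4, 0.8, -0.8]
grip_width: -0.0003
grasp_force: 0.0
```

```bash
python3 c2.py
```

```text
[ 33.00038885 -57.13210012] [5.60346671e-01 4.43792620e-02 3.33937372e-04] [-1.79994066e+02  3.77509129e-02  8.21537231e+01] [-0.35541658  0.79668423 -0.79476516] 22.05
(294, 263, 21, 18) end y [ 55.32497787 -62.01383525] rail side x [ 60.16332781 -64.02570118] rail px [[317.  98.]
 [324.  98.]]
scene blue 31 262 274 173 188
```

>>> carry_out(
  steps=[-0.015, 0, 0, 0, -0.01, 0, 0, 0, -0.005, 0, 0, 0, 0, 0, 0, 0],
)

```text
time_s: 22.55
position: [0.5599, 0.0394, 0.0004]
tcp_rot: [180.0, -0.0, 82.2]
ft_force: [0.6, 2.9, -0.6]
grip_width: -0.0001
grasp_force: 0.9
```

>>> carry_out(
  steps=[-0.01, 0, 0, 0, -0.01, 0, 0, 0, 0, 0, 0, 0],
)

```text
time_s: 22.85
position: [0.5598, 0.0394, 0.0007]
tcp_rot: [-180.0, -0.5, 82.3]
ft_force: [0.8, 14.8, -0.7]
grip_width: 0.0005
grasp_force: 6.9
```

It stopped at 15 N against the end stop, at the expected place. Now back off and look.

>>> carry_out(
  steps=[0.02, 0, 0, 0, 0.05, 0, 0, 0, 0.08, 0, 0, 0, 0, 0, -0.15, 0, 0, 0, -0.2, 0, 0, 0, -0.2, 0, 0, 0, -0.2, 0, 0.1, -0.15, 0, 0, 0.1, -0.15, 0, 0, 0.1, -0.15, 0, 0, 0, 0, 0, 0],
)

```text
time_s: 23.95
position: [0.479, 0.1391, 0.1504]
tcp_rot: [-179.9, -0.0, 82.4]
ft_force: [0.4, 0.2, -0.3]
grip_width: -0.0002
grasp_force: 0.0
```

```bash
python3 - <<'E'
from h import *
S=np.load('S.npy');s=env.state();print(instage(S,s['position']),s['position'],s['ft_force'])
for n,box in (('top',(260,160,40,40)),('scene',(235,165,60,50)),('wrist',(0,0,512,384))):
    p=imaging.capture(n)
    b=nets.boxes_of('carrier',p);print(n,[(round(i['p'],2),np.round(np.array(i['extent'])*[512,384,512,384]).tolist()) for i in b])
    try:
        if n=='wrist':
            q=proj(place(S,[38,-105,20]),p)[0].astype(int);box=(max(q[0]-60,0),max(q[1]-60,0),120,120);print(q)
        k=bluemask(p,box);q=toworld(S,[38,-105]);x,f=fitbox(k,p,[*q,S[2]]);print(instage(S,x),x[3:],np.degrees(x[2]-S[2]),f,cv2.boundingRect(k))
    except Exception as e: print(e)
    if n!='wrist':
        a=cv2.cvtColor(p['image'],cv2.COLOR_RGB2BGR);l,t,w,h=(180,150,130,80) if n=='top' else (185,150,130,120)
        cv2.imwrite(f'pics/f_{n}.png',cv2.resize(a[t:t+h,l:l+w],(400,int(400*h/w)),interpolation=cv2.INTER_CUBIC))
a=cv2.imread('pics/f_top.png');b=cv2.imread('pics/f_scene.png');a=cv2.copyMakeBorder(a,0,b.shape[0]-a.shape[0],0,0,0)
cv2.imwrite('pics/fin.png',np.hstack([a,b]))
E
```

```text
[-60.46136181  25.62195641] [0.47900055 0.13906897 0.1504391 ] [ 0.35653437  0.16342302 -0.2821021 ]
top [(0.63, [139.0, 231.0, 30.0, 41.0]), (0.61, [273.0, 173.0, 22.0, 18.0])]
[  38.45854011 -102.24175407] [41.49918262 59.89817334] 2.647459183514319 0.03924674410418871 (273, 173, 22, 17)
scene [(0.95, [243.0, 304.0, 47.0, 46.0]), (0.8, [251.0, 176.0, 28.0, 14.0]), (0.72, [317.0, 212.0, 17.0, 19.0])]
[  39.69732053 -106.27950672] [37.05641101 45.79246022] 6.030061890593324 0.24752726350494547 (253, 175, 24, 13)
wrist [(0.6, [330.0, 267.0, 46.0, 57.0]), (0.58, [130.0, 249.0, 42.0, 38.0])]
[350 299]
[ 42.91624505 -78.4354876 ] [ 8.15009738 36.58659773] 86.27633154107333 0.2532075471698113 (330, 267, 47, 19)
```

Ten pictures viewed, so I'll verify numerically from a clear wrist viewpoint.

>>> carry_out(
  steps=[0, 0, -0.12, 0, 0, 0, -0.12, 0, 0, 0, -0.1, 0, -0.11, 0.02, 0, 0, -0.11, 0.02, 0, 0, -0.11, 0.02, 0, 0, -0.11, 0.02, 0, 0, -0.11, 0.02, 0, 0, -0.1, 0, 0, 0, 0, 0, 0, 0, 0, 0, 0, 0],
)

```text
time_s: 25.35
position: [0.4847, 0.0046, 0.2183]
tcp_rot: [-180.0, -0.0, 82.1]
ft_force: [0.1, -0.0, 0.2]
grip_width: -0.0
grasp_force: 0.0
```

```bash
python3 - <<'E'
from h import *
S=np.load('S.npy');s=env.state();print(instage(S,s['position']),s['position'],s['ft_force'])
p=imaging.capture('wrist')
f=lambda t:[(round(i['p'],2),np.round(np.array(i['extent'])*[512,384,512,384]).tolist()) for i in nets.boxes_of(t,p)]
print(f('carrier'),f('green_tag'))
q=proj(place(S,[38,-105,20]),p)[0].astype(int);print(q)
k=bluemask(p,(max(q[0]-60,0),max(q[1]-60,0),120,120));x,e=fitbox(k,p,[*toworld(S,[38,-105]),S[2]]);print(instage(S,x),x[3:],np.degrees(x[2]-S[2]),e,cv2.boundingRect(k))
h=cv2.cvtColor(p['image'],cv2.COLOR_RGB2HSV)
g=((h[...,0]>45)&(h[...,0]<80)&(h[...,1]>120)&(h[...,2]>80));g[:max(q[1]-90,0)]=0;g[q[1]+90:]=0
c=max(cv2.findContours(g.astype(np.uint8),0,1)[0],key=cv2.contourArea);r=cv2.minAreaRect(c);print('green',r)
w=unproj(r[0],.031,p);print('tag in stage',instage(S,w),'car rel tag',instage(S,x)-instage(S,w),'expected',[8,37.5])
# gray profile across the rail and stop gap, along stage axes through carrier
gray=p['image'].astype(int)
for name,P in (('x',[[a,-105+d,22] for d in(-20,20) for a in range(54,70)]),('y',[[38+d,-a,22] for d in (-14,14) for a in range(128,142)])):
    u=np.round(proj(place(S,P),p)).astype(int);v=gray[u[:,1].clip(0,383),u[:,0].clip(0,511)];n=len(P)//2
    for i in (0,1): print(name,P[i*n],[tuple(a) for a in v[i*n:(i+1)*n].tolist()])
E
```

```text
[ -36.52885471 -106.82236025] [0.48470862 0.00460084 0.21829782] [ 0.05764963 -0.03990965  0.20650629]
[(0.9, [125.0, 114.0, 41.0, 48.0]), (0.88, [303.0, 128.0, 43.0, 55.0])] [(0.78, [301.0, 184.0, 32.0, 14.0])]
[324 157]
[  39.03849354 -102.77105003] [43.60800901 58.7061282 ] 0.007716305641425705 0.008038756388415669 (304, 128, 44, 55)
green ((318.0, 191.0), (10.0, 30.0), 90.0)
tag in stage [  30.62235054 -139.27292777] car rel tag [ 8.41614299 36.50187774] expected [8, 37.5]
x [54, -125, 22] [(29, 83, 150), (29, 83, 148), (30, 83, 148), (30, 82, 147), (30, 82, 147), (35, 81, 142), (52, 77, 115), (85, 85, 89), (132, 125, 115), (171, 171, 166), (188, 195, 194), (188, 195, 194), (192, 201, 202), (191, 201, 202), (192, 202, 203), (191, 201, 202)]
x [54, -85, 22] [(29, 82, 153), (28, 81, 152), (27, 79, 151), (28, 80, 152), (29, 81, 151), (37, 79, 141), (55, 73, 104), (55, 73, 104), (93, 90, 86), (148, 141, 129), (176, 179, 174), (185, 193, 194), (186, 196, 198), (186, 196, 198), (186, 196, 197), (185, 195, 196)]
y [24, -128, 22] [(30, 82, 146), (30, 82, 146), (30, 82, 144), (53, 81, 127), (53, 81, 127), (116, 119, 119), (158, 162, 145), (104, 126, 100), (35, 113, 51), (28, 157, 54), (34, 180, 63), (34, 180, 63), (37, 183, 64), (32, 181, 62)]
y [52, -128, 22] [(30, 85, 148), (31, 84, 149), (33, 84, 145), (33, 84, 145), (53, 83, 128), (118, 121, 121), (179, 182, 172), (190, 199, 203), (187, 197, 205), (187, 197, 203), (188, 199, 203), (188, 199, 203), (191, 201, 205), (193, 203, 206)]
```

The carrier sits 8.4 / 36.5 mm from the tag against the nominal 8 / 37.5. It is aligned to 0.01 rad or better, and no plate shows between it and the rail or the stop. Handing in.

```bash
python3 -c "
from station import env
print(env.job_done())"
```

```text
the job is handed in; nothing more can be done
None
```

The carrier was pushed flat to the rail near its middle, then slid along it into the green-tagged (right) pocket. The last wrist-camera check showed it flush with the rail and end stop and the hand clear; I handed the job in at about 25 s of the 56 s, and no verdict was returned.

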